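# Unclip the extractor's dust cartridge and park it

## Task

The dust cartridge in the bench extractor is full: pinch its two sprung side tabs together to unclip it, lift it straight out and stand it on the bare bench (there is room between the extractor and the wooden stand). Let go, take it again by its two ends so the tabs stay free, and stand it in the middle of the wooden stand between the two cheeks, its tabs facing the cheeks; let go, and then slide the extractor's shutter fully shut over the empty bay. Keep the cartridge upright, never let it drop, and leave everything else on the bench where it is.

Things in the scene. Friction and masses are not known exactly. Their poses are not given: they have to be found in the camera images.
- cartridge: Grey plastic dust cartridge, 95 mm tall, about 0.25 kg, a black sprung tab on its +y and its -y side; origin at the centre of its underside, z up. Foot flange 58 (x) x 54 (y) x 10 mm. In the bay its underside is 20 mm above the bench and its axes are parallel to the extractor's; it comes out straight up, only while both tabs are pinched fully in.
- cartridge_top (a point): Centre of the cartridge's top face, 95 mm above its underside; axes as the cartridge's. The core below it is 50 mm long in x and 30 mm in y: its two flat ends, facing +x and -x, bare from 10 mm above the underside up, are the 50 mm wide grip that leaves the tabs free.
- tab_left (a joint): Press of the +y tab, m: 0 free, 0.007 fully in, flush with the grey shoulders beside it; 2 N at first, 8 N at the end. Its thumb pad is 13 mm wide (x), 62 to 92 mm above the cartridge's underside; over both pads it is 60 mm free, 46 mm pinched. Squeezed harder the tabs stay at their stops, so the cartridge can be carried by them.
- tab_right (a joint): Press of the -y tab, the mirror image, m: 0 free, 0.007 fully in. Each tab has a tooth 20 to 30 mm above the cartridge's underside that sticks out to 33 mm from the middle (66 mm over both) when free, 26 mm when pinched; in the bay the teeth catch under bars in its two sides.
- extractor: Grey low metal box fixed to the bench; origin on the bench under the centre of its cartridge bay. It reaches from x = -45 to +125 mm (a pipe stub to +155) and 45 mm to either side in y; top at 65 mm, two guide rails along y = +-40 mm up to 71 mm. The bay is an open pit 62 (x) x 58 (y) mm with its floor 20 mm up. Midway to the stand the bench is bare.
- shutter (a joint): Travel of the steel shutter plate, m: near 0 open (parked on the extractor's top, at the +x side of the bay), 0.085 fully shut over the bay, at its stop. It slides along the extractor's -x with about 1 N of friction and stays where it is left; it passes only once the cartridge is out.
- shutter_grip (a point): Top centre of the black upright grip on the shutter, 104 mm above the bench: 12 mm thick along the extractor's x, 36 mm wide along its y, standing 34 mm above the shutter plate (74 x 70 mm, top face 70 mm above the bench).
- stand: Light wooden stand fixed to the bench; origin on the bench under its middle. Foot 100 (x) x 122 (y) x 10 mm; on it, at +y and -y, two upright cheeks 80 mm long in x, 74 mm apart inside, flared at the top, 100 mm above the bench; open at both x ends. The cartridge goes between them on the foot, its y along the stand's y, either way round; no room there for fingers on the tabs.
- polish_tin: Shallow round steel tin, 72 mm across, 24 mm high; origin at the centre of its underside. Leave alone.
- wax_tin: Small shallow round brass tin, 54 mm across, 19 mm high; origin at the centre of its underside. Leave alone.
- hammer: Hammer lying on the bench, 260 mm long. Leave alone.
- awl: Awl with a wooden handle lying on the bench, 150 mm long. Leave alone.
- shoe_brush: Handled brush lying on the bench, 200 mm long. Leave alone.
- glue_jar: Jar with a black cap, 68 mm across, 85 mm high; origin at the centre of its underside. Leave alone.
- heel_block: Stack of two dark wooden heel lifts, about 100 x 62 mm, 24 mm high; origin at the underside. Leave alone.

How it is judged:
By the outcome, as a careful person would: the job done as asked, in the order asked, and still so for the second after the job is handed in, with the robot touching nothing.
It also fails if it takes over 61 s, if anything falls off the work surface, if the arm or the gripper's body presses on something with over 40 N, if the wrist force passes 120 N, or if a joint passes its speed limit or range.

## Robot

A 7-joint arm with a two-finger parallel gripper is mounted at the origin on the work surface. World frame = base frame: x ahead of the robot, y to its left, z up, the work surface at z = 0. Lengths are in mm, angles in rad, forces in N, time in s.
With the tool pointing down it reaches from about 400 to 925 mm from the base axis. Payload 5.6 kg.
Tool frame: the origin (TCP) lies midway between the tips of the shut fingers; the grasp point (between the pads) lies grip_depth behind it (grip_depth is the distance from the TCP to the grasp point, in mm); x points along the fingers, y is the direction in which the jaws open and shut, and the axes are right-handed (so a half turn about x gives the same grasp; the last joint's range is limited). The gripper opens to 85 mm and grips with 20 to 120 N. Pads are 22 mm wide; open, the fingers measure 114 mm over their backs; the gripper's body (76 mm by 85 mm) begins 54 mm behind the grasp point. The pads swing forward as they close: fully open they stand 13 mm farther back than shut.
Start: joints at [1.11, 0.468, -0.012, 1.603, 0.006, 1.071, -0.056], TCP at [263.699, -594.114, 231.29] pointing down, gripper open.
Joint ranges: [-2.53, 2.53], [-0.31, 2.02], [-1.57, 1.55], [0.28, 2.44], [-1.29, 4.43], [0.15, 1.84], [-2.92, 2.92]. Speed limits (rad/s): [2.57, 2.57, 3.14, 3.14, 3.14, 3.14, 3.14].

## Interface

Orientations are given as a unit quaternion [x, y, z, w].
In Python, from station import * gives the robot as it stands.
- The arm moves only by the shell command python3 -m inch 'ROWS' [FORCE]. ROWS is JSON, a list of rows, each an object of numbers: "x", "y", "z": the shift along the tool's x, y, z in mm; "ax", "ay", "az": the turn, a rotation vector about the tool's x, y, z in degrees; "fingers": the opening, from 0 (shut) to 1 (fully open). In form: [{"x": .., "y": .., "z": .., "ax": .., "ay": .., "az": .., "fingers": ..}, ...]. A call has 1 to 10 rows; each row is the pose to reach, as a shift and turn from the pose commanded when the call began, along the tool's axes at that moment; what a row does not reach only later rows make up. A row lasts 1/8 s, in which the tool goes at most 62.5 mm and 10.7 degrees, less where a joint would pass 70% of its speed; a pose out of reach is approached as far as the arm can. A call with a gripper value outside its range is refused whole. The fingers move at their own pace and stop on an object; FORCE is the grip in N (left out, the last holds). Time passes only in rows, so rows that repeat a pose let the fingers close. It gives the time, the measured TCP pose, the force and the opening at its end, in the units of the state.
- observe(): the state, without advancing time (a new reading comes with each control period).
- snapshot(name): name is "side" or "top" or "wrist"; returns a dict with "pixels" (480x640x3 uint8, red, green, blue), "camera_matrix" (3x3 intrinsics, pixels), "rvec" (rotation vector, rad) and "tvec" (3), from world to camera coordinates, as OpenCV has them; the wrist camera has in their place "hand_eye" (4x4, takes a point from camera to tool coordinates, whose origin is the TCP and whose axes are the tool frame's). Camera axes: x right, y down, z forward; pixel columns grow to the right and rows downward; lengths in mm; the calibration is good to about 2 mm. The wrist camera is an equidistant fisheye: a pixel r from the principal point sees the ray r / f radians off the axis. A picture is of the moment at which its call begins: read the wrist's pose just before it. There is no depth.
- close_job(): hands the job in, once; it reports no verdict.
Trained networks look in a picture, given as the dict that the camera call returned (one of the last four; its "shot" number tells which), for a name from the list of things; names that differ only in an ending like _2 or _b are one class to them, and where a whole thing is asked for, a point or a joint stands for the part that bears it (a point fixed in the world has none). Each returns a list of dicts, best first, with "p" (0 to 1); they miss things now and then, are a little off and sometimes report something else, mostly with a low value. They report only what shows in the picture. A call takes as long as a camera call.
- silhouettes(picture, name): "pixels" (480x640 bool, what is visible of it).
- landmark_of(picture, name): "location" ([x, y, z] in mm, in the coordinates of the camera as it stood for that picture, good to about 4 mm: a listed point, or the origin of a listed thing).
The state is a dict: "time": time; "qpos": joint angles; "joint_velocities": joint speeds; "joint_efforts": joint torques, N m; "ee_pos": TCP position; "ee_rot": TCP orientation; "force": force on the tool from outside, world axes, zero at the start; "ft_torque": the same for the moment, N m; "opening": finger opening in mm.
Only numpy, scipy, OpenCV 4.12 (cv2) and the standard library are available. Lean on these libraries where they do the work, as an engineer would, in place of code of your own. Each camera call takes 0.05 s, during which the arm holds its last target.

## Working session

There is one attempt and no reset: what is moved stays moved. The work goes in short steps, Python scripts to look and compute and a shell command to move; the robot and the scene stay as the last step left them, time stands still between calls to the robot, and variables do not carry over. Pictures are saved under pics/ and viewed, and the job is handed in when it is done.

```bash
ls; mkdir -p pics; cat > h.py <<'E'
from station import *
import numpy as np, cv2
from scipy.spatial.transform import Rotation as R
def save(p,n):
    cv2.imwrite('pics/'+n+'.png', cv2.cvtColor(np.ascontiguousarray(p['pixels']),cv2.COLOR_RGB2BGR))
def w(p,c):  # cam->world
    Rm=cv2.Rodrigues(np.array(p['rvec'],float))[0]; return Rm.T@(np.array(c,float)-np.array(p['tvec'],float).ravel())
def ray(p,uv):
    Rm=cv2.Rodrigues(np.array(p['rvec'],float))[0]
    d=np.linalg.inv(np.array(p['camera_matrix']))@np.array([uv[0],uv[1],1.]); d=Rm.T@d
    return -Rm.T@np.array(p['tvec'],float).ravel(), d/np.linalg.norm(d)
def proj(p,X):
    return cv2.projectPoints(np.array(X,float).reshape(-1,3),np.array(p['rvec'],float),np.array(p['tvec'],float),np.array(p['camera_matrix'],float),None)[0].reshape(-1,2)
E
python3 - <<'E'
from h import *
s=observe();print({k:np.round(v,3) for k,v in s.items()})
for n in('side','top'):
    p=snapshot(n);save(p,n+'0');print(n,p['tvec'],p['rvec'],np.array(p['camera_matrix']).tolist())
    for t in['cartridge','cartridge_top','extractor','shutter_grip','stand','tab_left','tab_right']:
        try:
            L=landmark_of(p,t); print(t,[(round(float(l['p']),2),np.round(w(p,l['location'])).tolist()) for l in L[:2]])
        except Exception as e: print(t,e)
print(observe()['time'])
E
```

```text
pics
{'time': np.float64(0.0), 'qpos': array([ 1.11 ,  0.468, -0.012,  1.604,  0.006,  1.071, -0.056]), 'joint_velocities': array([ 0.001,  0.   , -0.   ,  0.001, -0.001, -0.001,  0.001]), 'joint_efforts': array([-1.0000e-03, -5.3238e+01,  2.2000e-02, -2.5130e+01,  1.2000e-02,
        8.0000e-03,  0.0000e+00]), 'ee_pos': array([ 263.44 , -593.585,  230.323]), 'ee_rot': array([-0.692, -0.147,  0.692, -0.146]), 'force': array([-0.719,  0.933,  0.143]), 'ft_torque': array([-0.01 , -0.038,  0.033]), 'opening': np.float64(85.415)}
side [ 552.44443789  194.99110925 1461.72916298] [ 0.38969784 -2.73736937  1.2416637 ] [[540.8535613156006, 0.0, 319.36029410421344], [0.0, 540.8535613156006, 237.9706611762928], [0.0, 0.0, 1.0]]
cartridge [(0.69, [512.0, 223.0, 20.0]), (0.29, [675.0, 420.0, 0.0])]
cartridge_top [(0.76, [508.0, 216.0, 116.0]), (0.26, [471.0, -213.0, -3.0])]
extractor [(0.97, [513.0, 218.0, 0.0]), (0.57, [540.0, -456.0, 2.0])]
shutter_grip [(0.65, [507.0, 215.0, 116.0])]
stand [(0.75, [470.0, -214.0, 0.0])]
tab_left it knows: awl, cartridge, cartridge_top, extractor, glue_jar, ha
[... 247 characters left out ...]
5 1287.49017085] [ 2.12019756 -2.15923483  0.1541407 ] [[433.42820119365814, 0.0, 313.90810955922456], [0.0, 433.42820119365814, 238.51669446805917], [0.0, 0.0, 1.0]]
cartridge [(0.62, [507.0, 227.0, 21.0])]
cartridge_top [(0.76, [507.0, 220.0, 113.0])]
extractor [(0.88, [509.0, 223.0, -0.0])]
shutter_grip [(0.61, [581.0, 236.0, 104.0]), (0.41, [690.0, -419.0, 1.0])]
stand [(0.67, [474.0, -205.0, -1.0])]
tab_left it knows: awl, cartridge, cartridge_top, extractor, glue_jar, hammer, heel_block, polish_tin, shoe_brush, shutter_grip, stand, wax_tin
tab_right it knows: awl, cartridge, cartridge_top, extractor, glue_jar, hammer, heel_block, polish_tin, shoe_brush, shutter_grip, stand, wax_tin
0.6
```

View pics/side0.png

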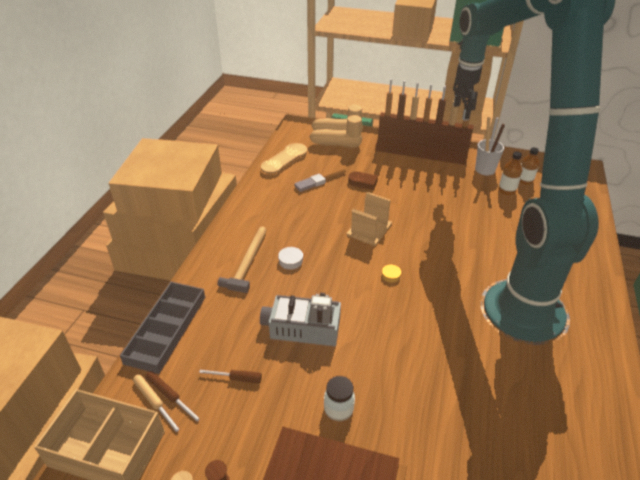

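View pics/top0.png

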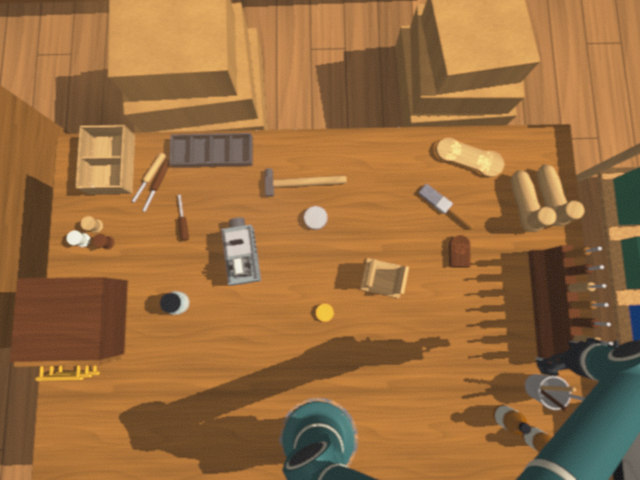

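```bash
python3 - <<'E'
from h import *
s=observe();print(np.round(R.from_quat(s['ee_rot']).as_matrix(),3))
p=snapshot('wrist');save(p,'wr0');print(p['hand_eye'],p['camera_matrix'])
for n,(x,y) in dict(top=[(200,200),(340,240)]).items() if 0 else []:pass
t=cv2.imread('pics/top0.png')
a=cv2.resize(t[205:295,205:275],None,fx=6,fy=6,interpolation=cv2.INTER_CUBIC)
b=cv2.resize(t[245:335,345:420],None,fx=6,fy=6,interpolation=cv2.INTER_CUBIC)[:,:380]
b=cv2.resize(t[245:310,355:415],None,fx=6,fy=6,interpolation=cv2.INTER_CUBIC)
b=cv2.copyMakeBorder(b,0,540-b.shape[0],0,0,cv2.BORDER_CONSTANT)
cv2.imwrite('pics/topcrop.png',np.hstack([a,b]))
E
```

```text
[[-0.     0.406 -0.914]
 [-0.    -0.914 -0.406]
 [-1.    -0.     0.   ]]
[[ 1.39260508e-03 -2.70428529e-01  9.62739046e-01 -1.42455368e+02]
 [ 9.99998660e-01  1.20551294e-03 -1.10787874e-03 -8.89565915e-01]
 [-8.60992364e-04  9.62739299e-01  2.70429845e-01 -6.81835899e+01]
 [ 0.00000000e+00  0.00000000e+00  0.00000000e+00  1.00000000e+00]] [[371.64829954   0.         314.67310776]
 [  0.         371.64829954 242.26597214]
 [  0.           0.           1.        ]]
```

View pics/topcrop.png

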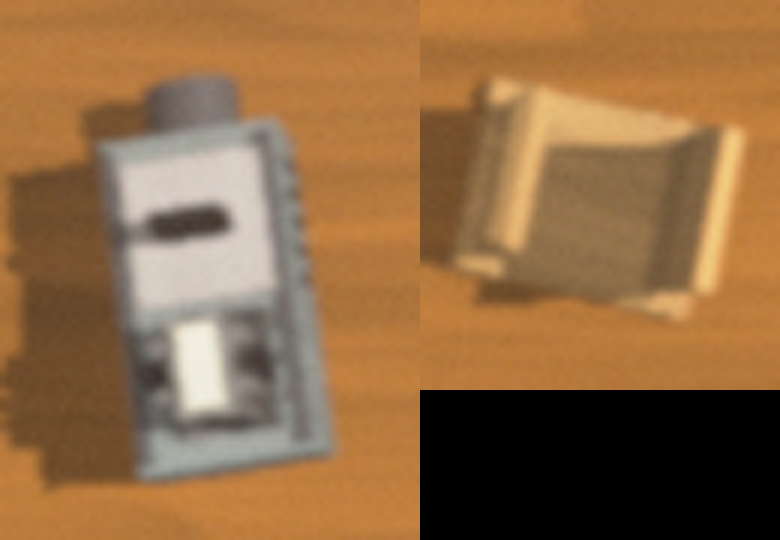

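View pics/wr0.png

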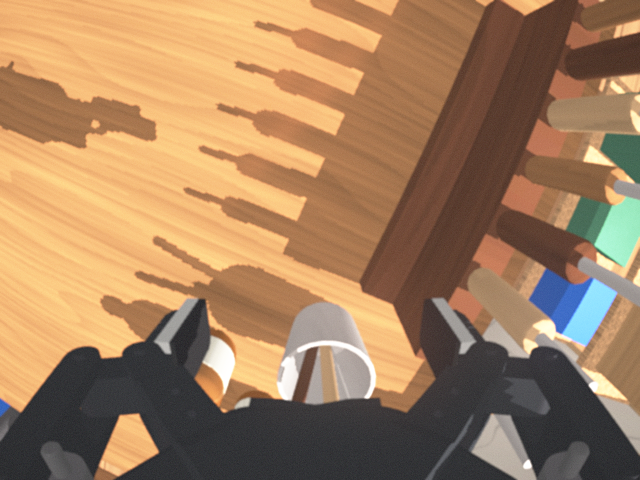

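```bash
python3 -m inch '[{"x":-10,"y":-25,"z":-35,"ax":2},{"x":-30,"y":-60,"z":-85,"ax":6},{"x":-30,"y":-95,"z":-135,"ax":10},{"x":-30,"y":-130,"z":-185,"ax":14},{"x":-30,"y":-165,"z":-235,"ax":16},{"x":-30,"y":-200,"z":-285,"ax":16},{"x":-30,"y":-225,"z":-322,"ax":16},{"x":-30,"y":-230,"z":-329,"ax":16},{"x":-30,"y":-230,"z":-329,"ax":16}]'
cat >> h.py <<'E'
def wsnap(name=None):
    s=observe(); p=snapshot('wrist')
    T=np.eye(4); T[:3,:3]=R.from_quat(s['ee_rot']).as_matrix(); T[:3,3]=s['ee_pos']
    p['T']=T@np.array(p['hand_eye'])
    if name: save(p,name); np.savez('pics/'+name+'.npz',T=p['T'],K=p['camera_matrix'])
    return p
def ww(p,c): return p['T'][:3,:3]@np.array(c,float)+p['T'][:3,3]
def wray(T,K,uv):
    K=np.array(K); d=np.array([(uv[0]-K[0,2])/K[0,0],(uv[1]-K[1,2])/K[1,1]]); r=np.linalg.norm(d)
    v=np.array([*(d/max(r,1e-9)*np.sin(r)),np.cos(r)]); return T[:3,3], T[:3,:3]@v
def wproj(T,K,X):
    X=np.array(X,float).reshape(-1,3); K=np.array(K)
    c=(X-T[:3,3])@T[:3,:3]; r=np.linalg.norm(c[:,:2],axis=1); th=np.arctan2(r,c[:,2])
    return np.c_[K[0,2]+K[0,0]*th*c[:,0]/r, K[1,2]+K[1,1]*th*c[:,1]/r]
def atz(T,K,uv,z):
    o,d=wray(T,K,uv); return o+d*(z-o[2])/d[2]
E
python3 - <<'E'
from h import *
p=wsnap('wr1')
for t in ['stand','extractor','cartridge_top']:
    print(t,[(round(float(l['p']),2),np.round(ww(p,l['location'])).tolist()) for l in landmark_of(p,t)[:2]])
E
```

```text
stand []
extractor []
cartridge_top []$[0]: bad value
```

View pics/wr1.png

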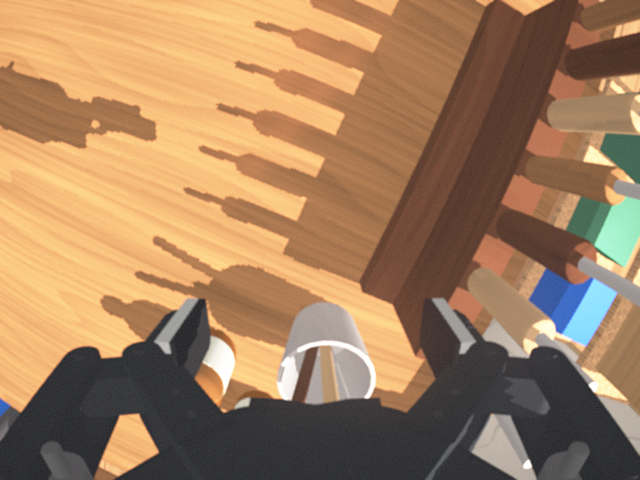

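```bash
python3 -m inch '[{"x":-10,"y":-25,"z":-35,"ax":2,"ay":0,"az":0,"fingers":1},{"x":-30,"y":-60,"z":-85,"ax":6,"ay":0,"az":0,"fingers":1},{"x":-30,"y":-95,"z":-135,"ax":10,"ay":0,"az":0,"fingers":1},{"x":-30,"y":-130,"z":-185,"ax":14,"ay":0,"az":0,"fingers":1},{"x":-30,"y":-165,"z":-235,"ax":16,"ay":0,"az":0,"fingers":1},{"x":-30,"y":-200,"z":-285,"ax":16,"ay":0,"az":0,"fingers":1},{"x":-30,"y":-225,"z":-322,"ax":16,"ay":0,"az":0,"fingers":1},{"x":-30,"y":-230,"z":-329,"ax":16,"ay":0,"az":0,"fingers":1},{"x":-30,"y":-230,"z":-329,"ax":16,"ay":0,"az":0,"fingers":1}]'
python3 - <<'E'
from h import *
p=wsnap('wr2')
for t in ['stand','extractor','cartridge_top']:
    print(t,[(round(float(l['p']),2),np.round(ww(p,l['location'])).tolist()) for l in landmark_of(p,t)[:2]])
E
```

```text
time: 1.98
ee_pos: [471.0, -250.6, 261.3]
ee_rot: [-0.705, -0.049, 0.705, -0.049]
force: [-1.5, -0.8, -0.3]
opening: 85.7
stand [(0.79, [469.0, -206.0, -2.0])]
extractor []
cartridge_top [(0.53, [692.0, -422.0, -2.0])]
```

View pics/wr2.png

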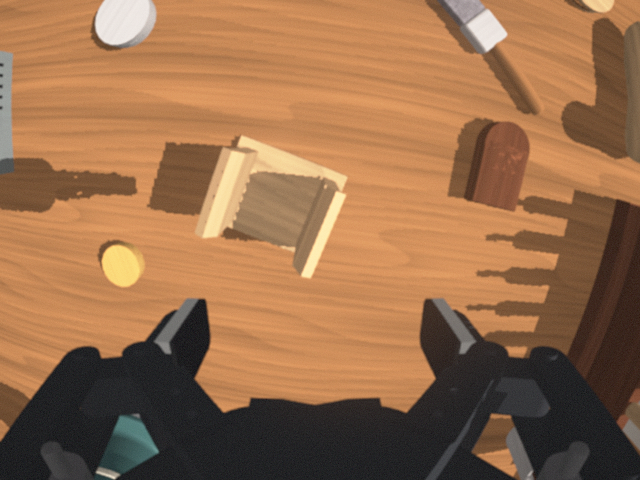

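```bash
python3 - <<'E'
from h import *
d=np.load('pics/wr2.npz');T,K=d['T'],d['K']
a=atz(T,K,(240,136),10);b=atz(T,K,(346,181),10);print('foot',a,b,np.linalg.norm(a-b),np.degrees(np.arctan2(*(a-b)[[1,0]]))-90)
for uv in[(232,148),(256,150),(197,236),(216,237),(333,192),(346,195),(302,275),(312,275)]:print(uv,np.round(atz(T,K,uv,100),1))
t=cv2.imread('pics/wr2.png');cv2.imwrite('pics/st.png',cv2.resize(t[120:290,180:360],None,fx=3.4,fy=3.4,interpolation=cv2.INTER_CUBIC))
E
```

```text
foot [ 533.14804554 -160.95525536   10.        ] [ 500.09205257 -279.1091884    10.        ] 122.69087400189495 -15.630055935277042
(232, 148) [ 523.7 -173.6  100. ]
(256, 150) [ 524.3 -193.8  100. ]
(197, 236) [ 444.8 -149.4  100. ]
(216, 237) [ 446.3 -166.8  100. ]
(333, 192) [ 498.2 -261.   100. ]
(346, 195) [ 497.3 -272.   100. ]
(302, 275) [ 422.6 -245.2  100. ]
(312, 275) [ 423.8 -253.9  100. ]
```

View pics/st.png

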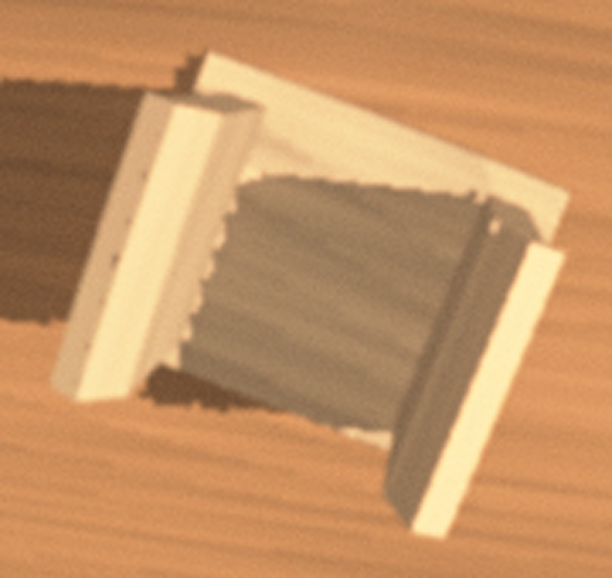

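```bash
python3 -m inch '[{"x":0,"y":-35,"z":-8,"ax":0,"ay":0,"az":0,"fingers":1},{"x":0,"y":-93,"z":-21,"ax":0,"ay":0,"az":0,"fingers":1},{"x":0,"y":-151,"z":-34,"ax":0,"ay":0,"az":0,"fingers":1},{"x":0,"y":-209,"z":-47,"ax":0,"ay":0,"az":0,"fingers":1},{"x":0,"y":-267,"z":-60,"ax":0,"ay":0,"az":0,"fingers":1},{"x":0,"y":-325,"z":-73,"ax":0,"ay":0,"az":0,"fingers":1},{"x":0,"y":-383,"z":-86,"ax":0,"ay":0,"az":0,"fingers":1},{"x":0,"y":-435,"z":-98,"ax":0,"ay":0,"az":0,"fingers":1},{"x":0,"y":-462,"z":-103,"ax":0,"ay":0,"az":0,"fingers":1},{"x":0,"y":-462,"z":-103,"ax":0,"ay":0,"az":0,"fingers":1}]'
python3 - <<'E'
from h import *
p=wsnap('wr3'); print(observe()['ee_pos'])
for t in ['shutter_grip','extractor','cartridge_top','cartridge']:
    print(t,[(round(float(l['p']),2),np.round(ww(p,l['location'])).tolist()) for l in landmark_of(p,t)[:2]])
E
```

```text
time: 3.42
ee_pos: [509.2, 222.8, 261.0]
ee_rot: [-0.705, -0.05, 0.706, -0.05]
force: [0.2, -0.7, -0.1]
opening: 85.5
[509.54834802 220.71686524 260.9252883 ]
shutter_grip [(0.92, [579.0, 233.0, 103.0]), (0.7, [509.0, 223.0, 22.0])]
extractor []
cartridge_top [(0.92, [506.0, 221.0, 120.0])]
cartridge [(0.72, [511.0, 221.0, 18.0])]
```

View pics/wr3.png

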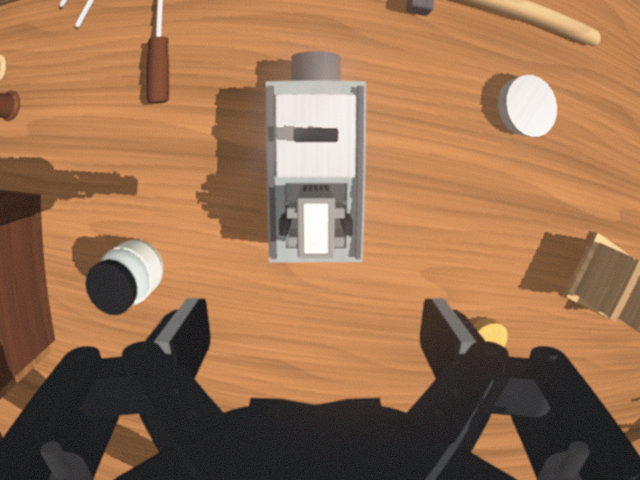

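```bash
python3 - <<'E'
from h import *
t=cv2.imread('pics/wr3.png');cv2.imwrite('pics/ex.png',cv2.resize(t[170:270,255:380],None,fx=6,fy=6,interpolation=cv2.INTER_CUBIC))
cv2.imwrite('pics/ex2.png',cv2.resize(t[70:190,255:380],None,fx=5,fy=5,interpolation=cv2.INTER_CUBIC))
E
```

```text
(no output)
```

View pics/ex.png

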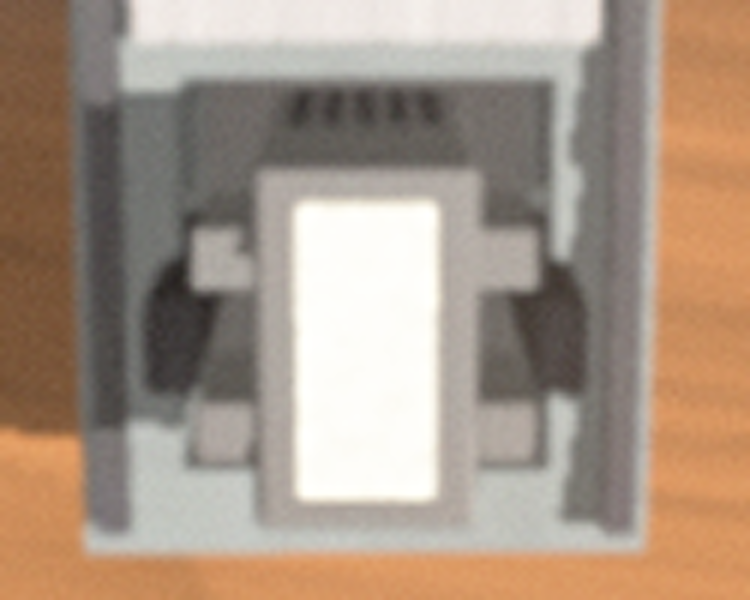

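View pics/ex2.png

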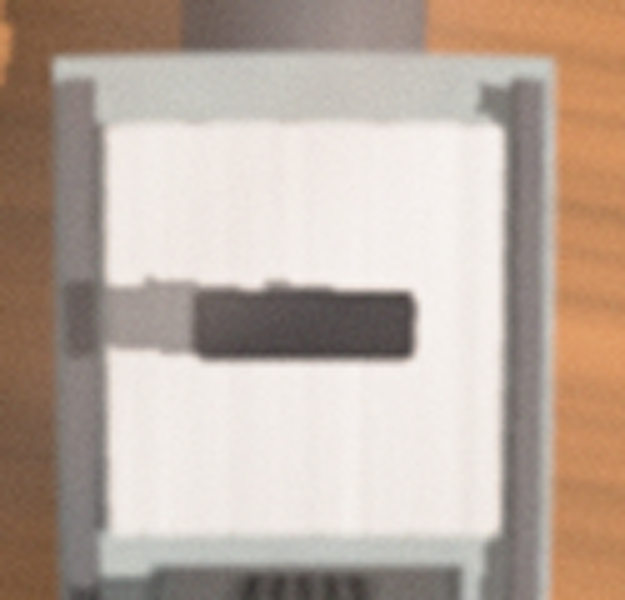

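```bash
python3 - <<'E'
from h import *
d=np.load('pics/wr3.npz');T,K=d['T'],d['K']
def q(L,z):
    P=np.array([atz(T,K,u,z) for u in L]); print(np.round(P,1).tolist(),'c',P.mean(0).round(1))
    e=[P[1]-P[0],P[2]-P[3],P[0]-P[3],P[1]-P[2]]
    print('len',[round(np.linalg.norm(v),1) for v in e],'ang',[round(np.degrees(np.arctan2(v[1],v[0])),1) for v in e])
q([(298,198),(335,198),(333.3,257.5),(298.7,257.5)],115)
q([(265.4,82.4),(365.4,82),(362.5,261.7),(269.2,261.7)],65)
q([(293.8,128),(338,128),(338,141.6),(293.8,141.6)],104)
print(wproj(T,K,[[509,222,260]]))
E
```

```text
[[529.8, 240.1, 115.0], [533.9, 211.4, 115.0], [485.3, 205.2, 115.0], [481.3, 233.2, 115.0]] c [507.6 222.5 115. ]
len [np.float64(29.0), np.float64(28.3), np.float64(49.0), np.float64(49.0)] ang [np.float64(-81.8), np.float64(-81.9), np.float64(8.2), np.float64(7.3)]
[[623.5, 285.1, 65.0], [636.6, 196.2, 65.0], [469.2, 171.7, 65.0], [456.4, 260.9, 65.0]] c [546.4 228.5  65. ]
len [np.float64(89.9), np.float64(90.2), np.float64(168.8), np.float64(169.2)] ang [np.float64(-81.6), np.float64(-81.9), np.float64(8.2), np.float64(8.3)]
[[583.9, 251.4, 104.0], [588.8, 216.6, 104.0], [578.0, 215.0, 104.0], [573.0, 249.9, 104.0]] c [580.9 233.2 104. ]
len [np.float64(35.1), np.float64(35.2), np.float64(11.0), np.float64(11.0)] ang [np.float64(-81.8), np.float64(-81.8), np.float64(7.9), np.float64(8.4)]
[[318.63322653 305.38281018]]
```

```bash
python3 -m inch '[{"x":30,"y":-1,"z":1,"ax":0,"ay":0,"az":0,"fingers":1},{"x":75,"y":-1,"z":1,"ax":0,"ay":0,"az":0,"fingers":1},{"x":91,"y":-1,"z":1,"ax":0,"ay":0,"az":0,"fingers":1},{"x":91,"y":-1,"z":1,"ax":0,"ay":0,"az":0,"fingers":1}]'
python3 - <<'E'
from h import *
P=[];Q=[]
p=wsnap('wr4')
for i in range(4):
    s=observe();P.append(s['ee_pos']);Q.append(s['ee_rot'])
    
print(np.round(P,1),np.mean(P,0), R.from_quat(Q).mean().as_matrix().round(4))
t=cv2.imread('pics/wr4.png');cv2.imwrite('pics/ex4.png',cv2.resize(t[100:300,220:420],None,fx=3,fy=3,interpolation=cv2.INTER_CUBIC))
for t in ['shutter_grip','extractor','cartridge_top','cartridge']:
    print(t,[(round(float(l['p']),2),np.round(ww(p,l['location']),1).tolist()) for l in landmark_of(p,t)[:2]])
E
```

```text
time: 4.18
ee_pos: [508.1, 221.4, 169.8]
ee_rot: [-0.705, -0.048, 0.706, -0.049]
force: [-0.1, 0.6, 0.3]
opening: 85.6
[[508.8 222.1 171. ]
 [508.8 222.1 171. ]
 [508.8 222.1 171. ]
 [508.8 222.1 171. ]] [508.84112533 222.10719238 171.01384152] [[ 7.000e-04  1.373e-01 -9.905e-01]
 [ 3.000e-04 -9.905e-01 -1.373e-01]
 [-1.000e+00 -2.000e-04 -7.000e-04]]
shutter_grip [(0.86, [582.4, 235.6, 103.3]), (0.16, [676.0, 421.6, -0.6])]
extractor [(0.36, [666.0, -5.3, -1.5])]
cartridge_top [(0.63, [508.2, 221.9, 118.7])]
cartridge [(0.66, [508.9, 224.7, 20.4])]
```

View pics/wr4.png

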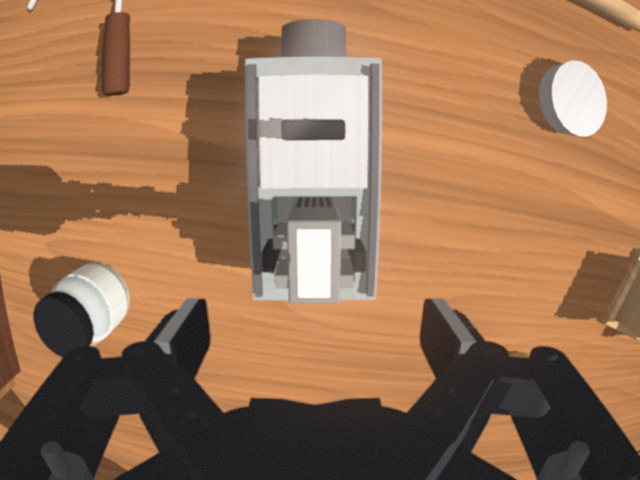

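View pics/ex4.png

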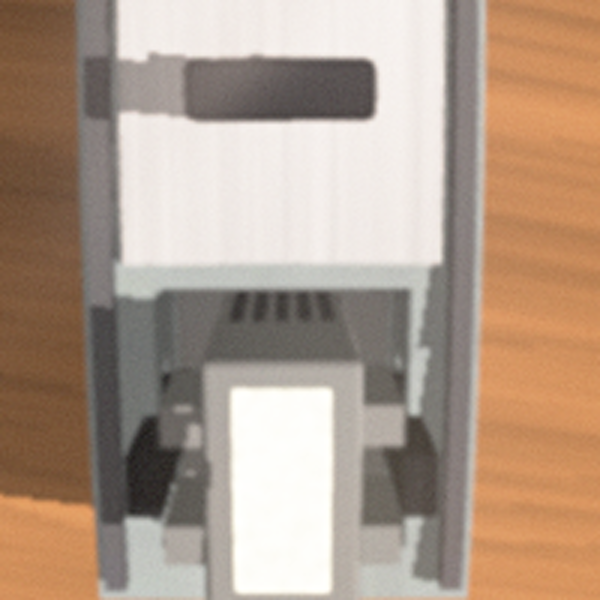

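```bash
python3 - <<'E'
from h import *
d=np.load('pics/wr4.npz');T,K=d['T'].copy(),d['K']
print(observe()['ee_pos'])
T[:3,3]+=np.array([507.9,222.6,170.3])-[508.1,221.4,169.8] if 0 else 0
def q(L,z):
    P=np.array([atz(T,K,u,z) for u in L]); print(np.round(P,1).tolist(),'c',P.mean(0).round(1))
    e=[P[1]-P[0],P[2]-P[3],P[0]-P[3],P[1]-P[2]]
    print('len',[round(np.linalg.norm(v),1) for v in e],'ang',[round(np.degrees(np.arctan2(v[1],v[0])),1) for v in e])
for z in(113,115,117): q([(288,220),(340.7,220),(340,302),(290,302)],z)
q([(282,120),(345,120),(345,139.5),(282,139.5)],104)
E
```

```text
[509.11415606 222.59619434 171.75650495]
[[530.2, 240.3, 113.0], [534.2, 211.6, 113.0], [485.5, 204.2, 113.0], [481.4, 233.4, 113.0]] c [507.8 222.4 113. ]
len [np.float64(28.9), np.float64(29.5), np.float64(49.3), np.float64(49.3)] ang [np.float64(-82.1), np.float64(-82.1), np.float64(8.0), np.float64(8.7)]
[[530.7, 240.2, 115.0], [534.6, 211.8, 115.0], [486.4, 204.5, 115.0], [482.3, 233.4, 115.0]] c [508.5 222.5 115. ]
len [np.float64(28.7), np.float64(29.2), np.float64(48.8), np.float64(48.8)] ang [np.float64(-82.1), np.float64(-82.1), np.float64(8.0), np.float64(8.7)]
[[531.1, 240.1, 117.0], [535.0, 212.0, 117.0], [487.3, 204.7, 117.0], [483.3, 233.4, 117.0]] c [509.2 222.6 117. ]
len [np.float64(28.4), np.float64(28.9), np.float64(48.3), np.float64(48.3)] ang [np.float64(-82.1), np.float64(-82.1), np.float64(8.0), np.float64(8.7)]
[[584.1, 251.2, 104.0], [588.9, 216.8, 104.0], [578.1, 215.2, 104.0], [573.3, 249.8, 104.0]] c [581.1 233.3 104. ]
len [np.float64(34.8), np.float64(34.9), np.float64(11.0), np.float64(11.0)] ang [np.float64(-82.1), np.float64(-82.1), np.float64(7.6), np.float64(8.3)]
```

```bash
python3 -m inch '[{"x":30,"y":0,"z":0,"ax":0,"ay":0,"az":0,"fingers":1},{"x":70,"y":0,"z":0,"ax":0,"ay":0,"az":0,"fingers":1},{"x":92,"y":0,"z":0,"ax":0,"ay":0,"az":0,"fingers":1},{"x":93,"y":0,"z":0,"ax":0,"ay":0,"az":0,"fingers":1},{"x":93,"y":0,"z":0,"ax":0,"ay":0,"az":0,"fingers":0},{"x":93,"y":0,"z":0,"ax":0,"ay":0,"az":0,"fingers":0},{"x":93,"y":0,"z":0,"ax":0,"ay":0,"az":0,"fingers":0},{"x":93,"y":0,"z":0,"ax":0,"ay":0,"az":0,"fingers":0},{"x":93,"y":0,"z":0,"ax":0,"ay":0,"az":0,"fingers":0}]' 60
python3 - <<'E'
from h import *
p=wsnap('wr5');save(snapshot('side'),'side5');print(observe()['force'],observe()['opening'])
t=cv2.imread('pics/side5.png');cv2.imwrite('pics/side5c.png',cv2.resize(t[230:370,240:370],None,fx=4,fy=4,interpolation=cv2.INTER_CUBIC))
E
```

```text
time: 5.55
ee_pos: [509.7, 222.5, 79.5]
ee_rot: [0.707, 0.049, -0.704, 0.049]
force: [0.2, -1.9, 7.3]
opening: 44.7
[-0.68549803 -0.91383491  7.17917432] 45.32737109716495
```

View pics/wr5.png

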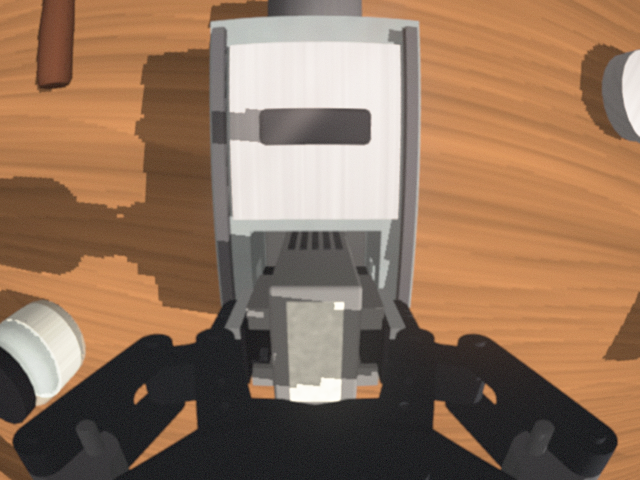

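View pics/side5c.png

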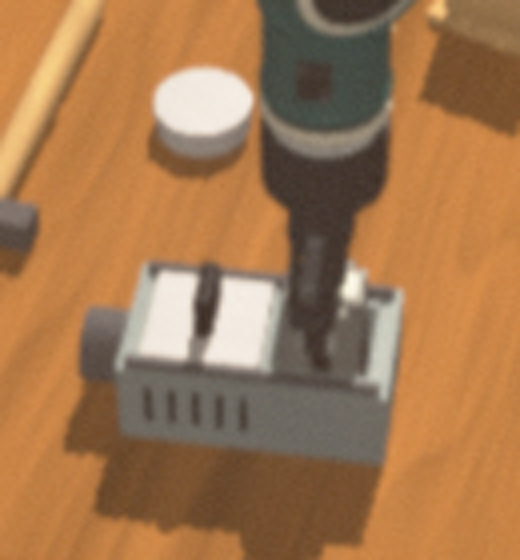

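```bash
python3 -m inch '[{"x":-5,"y":0,"z":0,"ax":0,"ay":0,"az":0,"fingers":0},{"x":-15,"y":0,"z":0,"ax":0,"ay":0,"az":0,"fingers":0},{"x":-25,"y":0,"z":0,"ax":0,"ay":0,"az":0,"fingers":0},{"x":-25,"y":0,"z":0,"ax":0,"ay":0,"az":0,"fingers":0}]'
python3 - <<'E'
from h import *
p=wsnap('wr6');print(observe()['force'],observe()['opening'])
E
```

```text
time: 6.15
ee_pos: [508.8, 222.6, 103.4]
ee_rot: [0.706, 0.049, -0.705, 0.049]
force: [-1.1, 0.8, -2.4]
opening: 44.9
[-0.17031006  0.12661921 -2.28808918] 44.74038278736765
```

View pics/wr6.png

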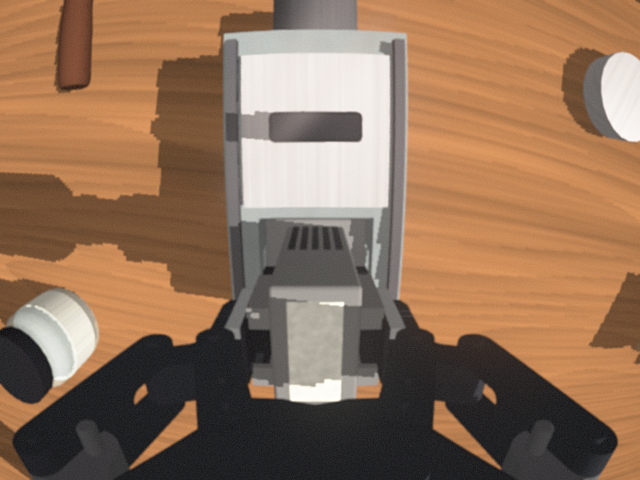

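```bash
python3 -m inch '[{"x":-25,"y":0,"z":0,"ax":0,"ay":0,"az":0,"fingers":0},{"x":-55,"y":0,"z":0,"ax":0,"ay":0,"az":0,"fingers":0},{"x":-75,"y":10,"z":3,"ax":1,"ay":0,"az":0,"fingers":0},{"x":-80,"y":40,"z":9,"ax":4,"ay":0,"az":0,"fingers":0},{"x":-80,"y":80,"z":18,"ax":8,"ay":0,"az":0,"fingers":0},{"x":-80,"y":125,"z":28,"ax":13,"ay":0,"az":0,"fingers":0},{"x":-80,"y":165,"z":38,"ax":18,"ay":0,"az":0,"fingers":0},{"x":-75,"y":195,"z":45,"ax":22,"ay":0,"az":0,"fingers":0},{"x":-60,"y":208,"z":47,"ax":23,"ay":0,"az":0,"fingers":0},{"x":-40,"y":208,"z":47,"ax":23,"ay":0,"az":0,"fingers":0}]'
python3 -m inch '[{"x":20,"y":0,"z":0,"ax":0,"ay":0,"az":0,"fingers":0},{"x":45,"y":0,"z":0,"ax":0,"ay":0,"az":0,"fingers":0},{"x":65,"y":0,"z":0,"ax":0,"ay":0,"az":0,"fingers":0},{"x":75,"y":0,"z":0,"ax":0,"ay":0,"az":0,"fingers":0},{"x":80,"y":0,"z":0,"ax":0,"ay":0,"az":0,"fingers":0},{"x":80,"y":0,"z":0,"ax":0,"ay":0,"az":0,"fingers":0}]'
python3 - <<'E'
from h import *
p=wsnap('wr7');save(snapshot('side'),'side7');print(observe()['force'],observe()['opening'],observe()['ee_pos'])
t=cv2.imread('pics/side7.png');cv2.imwrite('pics/side7c.png',cv2.resize(t[190:340,270:420],None,fx=4,fy=4,interpolation=cv2.INTER_CUBIC))
E
```

```text
time: 7.45
ee_pos: [490.3, 8.7, 141.4]
ee_rot: [0.701, -0.093, -0.701, -0.093]
force: [-0.1, 0.1, -3.7]
opening: 45.1
time: 8.2
ee_pos: [490.4, 10.0, 62.2]
ee_rot: [-0.701, 0.093, 0.701, 0.093]
force: [-0.1, -0.0, -1.7]
opening: 45.1
[ 0.29285505  0.4758194  -2.0174655 ] 44.54817165005034 [490.87308612   9.83928022  62.80196971]
```

View pics/wr7.png

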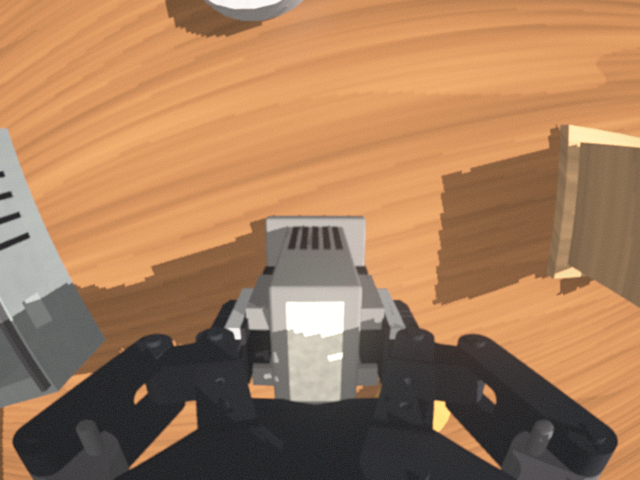

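View pics/side7c.png

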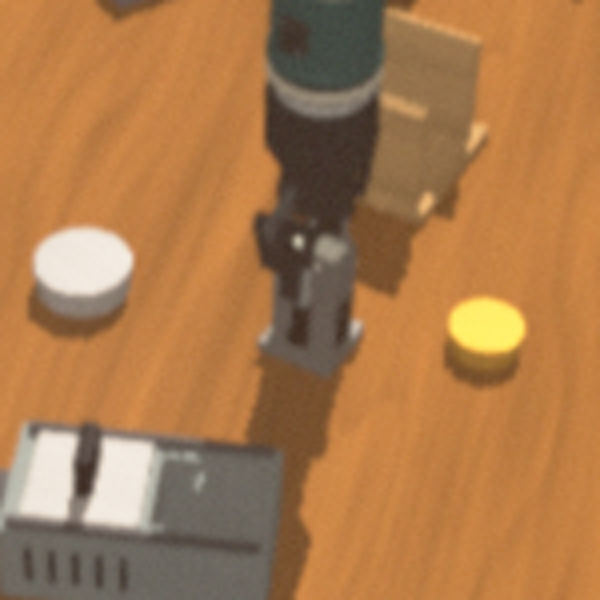

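```bash
python3 -m inch '[{"x":2,"y":0,"z":0,"ax":0,"ay":0,"az":0,"fingers":0},{"x":3.5,"y":0,"z":0,"ax":0,"ay":0,"az":0,"fingers":0},{"x":3.5,"y":0,"z":0,"ax":0,"ay":0,"az":0,"fingers":0}]'
python3 -m inch '[{"x":1,"y":0,"z":0,"ax":0,"ay":0,"az":0,"fingers":0},{"x":1,"y":0,"z":0,"ax":0,"ay":0,"az":0,"fingers":0}]'
```

```text
time: 8.68
ee_pos: [490.7, 9.7, 59.5]
ee_rot: [0.701, -0.093, -0.701, -0.093]
force: [-2.6, 0.1, 5.4]
opening: 44.5
time: 8.93
ee_pos: [490.8, 9.6, 59.4]
ee_rot: [0.701, -0.093, -0.701, -0.093]
force: [-5.1, -1.0, 15.1]
opening: 44.7
```

```bash
python3 -m inch '[{"x":-1,"y":0,"z":0,"ax":0,"ay":0,"az":0,"fingers":0},{"x":-1,"y":0,"z":0,"ax":0,"ay":0,"az":0,"fingers":0.75},{"x":-1,"y":0,"z":0,"ax":0,"ay":0,"az":0,"fingers":0.85},{"x":-1,"y":0,"z":0,"ax":0,"ay":0,"az":0,"fingers":1},{"x":-1,"y":0,"z":0,"ax":0,"ay":0,"az":0,"fingers":1},{"x":-20,"y":0,"z":0,"ax":0,"ay":0,"az":0,"fingers":1},{"x":-60,"y":0,"z":0,"ax":0,"ay":0,"az":0,"fingers":1},{"x":-110,"y":0,"z":0,"ax":0,"ay":0,"az":0,"fingers":1},{"x":-130,"y":0,"z":0,"ax":0,"ay":0,"az":0,"fingers":1},{"x":-130,"y":0,"z":0,"ax":0,"ay":0,"az":0,"fingers":1}]'
python3 - <<'E'
from h import *
p=wsnap('wr8');print(observe()['ee_pos'])
for t in ['cartridge_top','cartridge','stand']:
    print(t,[(round(float(l['p']),2),np.round(ww(p,l['location']),1).tolist()) for l in landmark_of(p,t)[:2]])
E
```

```text
time: 10.18
ee_pos: [491.5, 9.8, 189.3]
ee_rot: [0.702, -0.093, -0.7, -0.093]
force: [0.0, 0.2, 0.3]
opening: 85.4
[490.48049683   9.63383447 187.929135  ]
cartridge_top [(0.92, [487.1, 8.0, 97.5])]
cartridge [(0.75, [490.7, 9.3, -2.1])]
stand [(0.75, [472.8, -202.0, 2.3]), (0.46, [506.5, 221.0, 0.1])]
```

View pics/wr8.png

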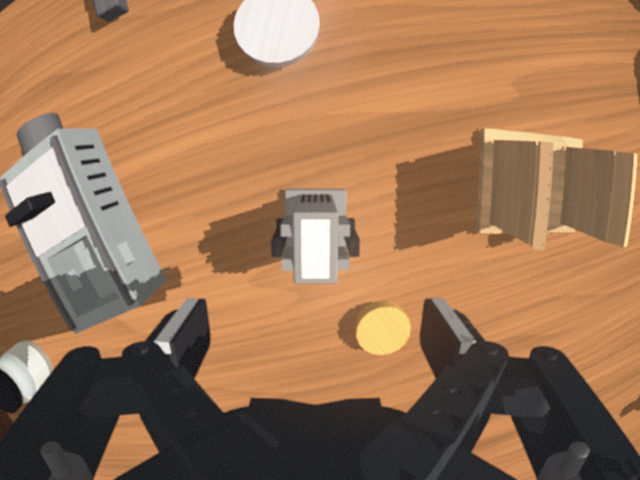

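```bash
python3 -m inch '[{"x":0,"y":0,"z":0,"ax":-8,"ay":0,"az":0,"fingers":1},{"x":0,"y":0,"z":0,"ax":-18,"ay":0,"az":0,"fingers":1},{"x":0,"y":0,"z":0,"ax":-28,"ay":0,"az":0,"fingers":1},{"x":0,"y":0,"z":0,"ax":-38,"ay":0,"az":0,"fingers":1},{"x":0,"y":0,"z":0,"ax":-48,"ay":0,"az":0,"fingers":1},{"x":0,"y":0,"z":0,"ax":-58,"ay":0,"az":0,"fingers":1},{"x":0,"y":0,"z":0,"ax":-68,"ay":0,"az":0,"fingers":1},{"x":0,"y":0,"z":0,"ax":-78,"ay":0,"az":0,"fingers":1},{"x":0,"y":0,"z":0,"ax":-87,"ay":0,"az":0,"fingers":1},{"x":0,"y":0,"z":0,"ax":-90,"ay":0,"az":0,"fingers":1}]'
python3 -m inch '[{"x":0,"y":0,"z":0,"ax":0,"ay":0,"az":0,"fingers":1}]'
python3 - <<'E'
from h import *
d=np.load('pics/wr8.npz');T,K=d['T'].copy(),d['K']
P=np.array([atz(T,K,u,95) for u in [(293,212),(337,212),(336,283),(295,283)]]);print(P.round(1),P.mean(0))
p=wsnap('wr9');print(observe()['ee_pos'])
for t in ['cartridge_top','cartridge','stand']:
    print(t,[(round(float(l['p']),2),np.round(ww(p,l['location']),1).tolist()) for l in landmark_of(p,t)[:2]])
t=cv2.imread('pics/wr9.png');cv2.imwrite('pics/c9.png',cv2.resize(t[170:310,240:400],None,fx=4,fy=4,interpolation=cv2.INTER_CUBIC))
E
```

```text
time: 11.62
ee_pos: [489.7, 9.7, 186.4]
ee_rot: [-0.56, -0.432, 0.561, -0.43]
force: [-0.3, 0.3, -0.2]
opening: 85.8
time: 11.75
ee_pos: [489.8, 9.7, 186.7]
ee_rot: [-0.561, -0.431, 0.562, -0.429]
force: [-0.5, -0.0, 0.8]
opening: 85.4
[[516.3  18.5  95. ]
 [508.9  -9.1  95. ]
 [461.1   3.6  95. ]
 [468.4  30.7  95. ]] [488.68585988  10.91700547  95.        ]
[489.89663137   9.72566412 186.84082019]
cartridge_top [(0.84, [484.5, 3.9, 99.2])]
cartridge [(0.74, [491.2, 9.3, -1.3])]
stand [(0.84, [474.3, -204.3, 3.4])]
```

View pics/wr9.png

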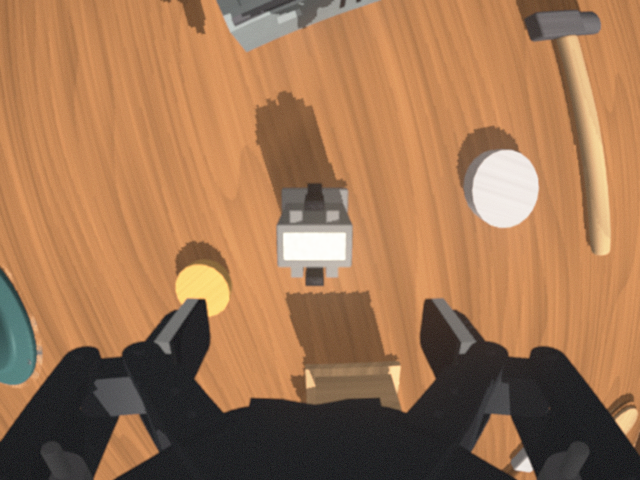

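View pics/c9.png

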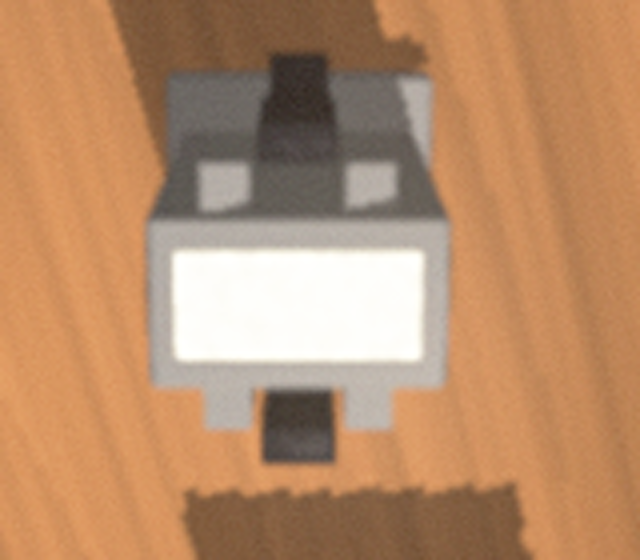

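```bash
python3 - <<'E'
from h import *
d=np.load('pics/wr9.npz');T,K=d['T'].copy(),d['K']
P=np.array([atz(T,K,u,95) for u in [(277,224.5),(352.5,224.5),(351.5,266.5),(278,266.5)]]);print(P.round(1),P.mean(0))
e=P[1]-P[0];print(np.linalg.norm(e),np.linalg.norm(P[0]-P[3]),np.degrees(np.arctan2(e[1],e[0])))
Rt=R.from_quat(observe()['ee_rot']).as_matrix();print(Rt.round(3),Rt.T@(P.mean(0)-observe()['ee_pos']))
E
```

```text
[[469.1  31.2  95. ]
 [516.4  18.6  95. ]
 [509.   -9.3  95. ]
 [461.5   3.5  95. ]] [489.00445317  11.00604807  95.        ]
48.931185195176816 28.807059401012197 -15.000386734472842
[[-0.001  0.965 -0.261]
 [ 0.    -0.261 -0.965]
 [-1.    -0.001  0.   ]] [92.38748718 -1.40035117 -0.91268474]
```

```bash
python3 -m inch '[{"x":30,"y":-1,"z":-1,"ax":0,"ay":0,"az":0,"fingers":1},{"x":75,"y":-1,"z":-1,"ax":0,"ay":0,"az":0,"fingers":1},{"x":115,"y":-1,"z":-1,"ax":0,"ay":0,"az":0,"fingers":1},{"x":140,"y":-1,"z":-1,"ax":0,"ay":0,"az":0,"fingers":1},{"x":145,"y":-1,"z":-1,"ax":0,"ay":0,"az":0,"fingers":1},{"x":145,"y":-1,"z":-1,"ax":0,"ay":0,"az":0,"fingers":1},{"x":145,"y":-1,"z":-1,"ax":0,"ay":0,"az":0,"fingers":0},{"x":145,"y":-1,"z":-1,"ax":0,"ay":0,"az":0,"fingers":0},{"x":145,"y":-1,"z":-1,"ax":0,"ay":0,"az":0,"fingers":0},{"x":145,"y":-1,"z":-1,"ax":0,"ay":0,"az":0,"fingers":0}]' 40
python3 -m inch '[{"x":0,"y":0,"z":0,"ax":0,"ay":0,"az":0,"fingers":0},{"x":-5,"y":0,"z":0,"ax":0,"ay":0,"az":0,"fingers":0},{"x":-10,"y":0,"z":0,"ax":0,"ay":0,"az":0,"fingers":0},{"x":-10,"y":0,"z":0,"ax":0,"ay":0,"az":0,"fingers":0}]'
python3 - <<'E'
from h import *
p=wsnap('wr10');print(observe())
E
```

```text
time: 13.2
ee_pos: [490.4, 10.9, 43.8]
ee_rot: [0.562, 0.43, -0.561, 0.431]
force: [-1.5, -0.9, 5.7]
opening: 49.8
time: 13.7
ee_pos: [489.8, 10.9, 53.1]
ee_rot: [0.561, 0.43, -0.561, 0.43]
force: [0.1, -0.0, -1.7]
opening: 49.5
{'time': 13.75, 'qpos': array([ 0.29281142,  0.5345886 , -0.46502513,  2.08355215,  0.40980636,
        0.6110614 , -0.71963562]), 'joint_velocities': array([-0.00244713,  0.00610326,  0.00171047,  0.00304205,  0.0017539 ,
       -0.00253808, -0.00228441]), 'joint_efforts': array([ 8.20018264e-03, -4.53183603e+01, -5.84443197e+00, -1.58071661e+01,
       -8.68263996e-04,  4.05178580e-03,  7.33983092e-03]), 'ee_pos': array([489.69463951,  10.81697599,  52.90350177]), 'ee_rot': array([ 0.56130827,  0.43001594, -0.5612305 ,  0.43016234]), 'force': array([ 0.41804496, -0.6602812 , -1.88186744]), 'ft_torque': array([-0.01640158, -0.01125481, -0.00426956]), 'opening': 49.30214074048858}
```

View pics/wr10.png

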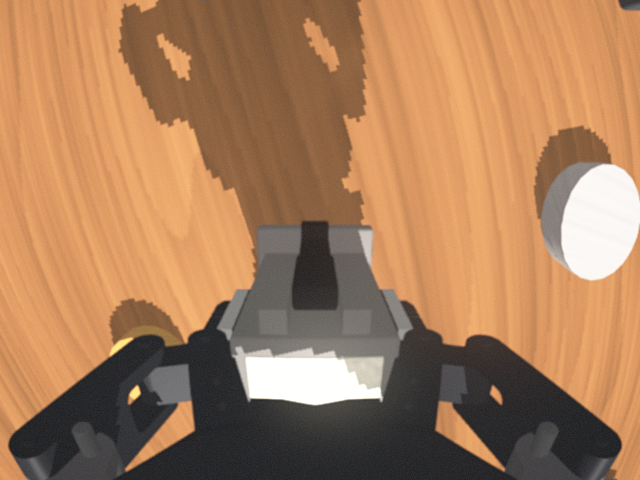

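```bash
python3 -m inch '[{"x":-30,"y":0,"z":0,"ax":0,"ay":0,"az":0,"fingers":0},{"x":-80,"y":0,"z":10,"ax":0,"ay":0,"az":0,"fingers":0},{"x":-130,"y":4,"z":35,"ax":0,"ay":0,"az":0,"fingers":0},{"x":-150,"y":10,"z":80,"ax":0,"ay":0,"az":0,"fingers":0},{"x":-150,"y":15,"z":130,"ax":0,"ay":0,"az":0,"fingers":0},{"x":-150,"y":20,"z":180,"ax":0,"ay":0,"az":0,"fingers":0},{"x":-150,"y":26,"z":230,"ax":0,"ay":0,"az":0,"fingers":0},{"x":-150,"y":32,"z":280,"ax":0,"ay":0,"az":0,"fingers":0},{"x":-150,"y":36,"z":310,"ax":0,"ay":0,"az":0,"fingers":0},{"x":-150,"y":36,"z":315,"ax":0,"ay":0,"az":0,"fingers":0}]'
python3 -m inch '[{"x":0,"y":0,"z":0,"ax":0,"ay":0,"az":0,"fingers":0}]'
python3 - <<'E'
from h import *
p=wsnap('wr11');print(observe()['ee_pos'],p['T'].round(2).tolist())
for t in ['stand']:
    print(t,[(round(float(l['p']),2),np.round(ww(p,l['location']),1).tolist()) for l in landmark_of(p,t)[:2]])
t=cv2.imread('pics/wr11.png');cv2.imwrite('pics/c11.png',cv2.resize(t[0:250,200:440],None,fx=2.4,fy=2.4,interpolation=cv2.INTER_CUBIC))
E
```

```text
time: 15.0
ee_pos: [441.3, -305.0, 202.1]
ee_rot: [-0.562, -0.429, 0.562, -0.429]
force: [0.2, 1.5, -3.1]
opening: 49.3
time: 15.12
ee_pos: [442.4, -301.9, 202.4]
ee_rot: [0.561, 0.431, -0.561, 0.43]
force: [0.2, 0.3, -3.2]
opening: 49.2
[ 442.67006429 -301.21564239  202.50654219] [[0.97, -0.25, -0.07, 459.89], [-0.26, -0.93, -0.26, -235.43], [-0.0, 0.27, -0.96, 344.88], [0.0, 0.0, 0.0, 1.0]]
stand [(0.85, [471.9, -205.7, -0.9]), (0.59, [442.6, -299.4, 156.3])]
```

View pics/wr11.png

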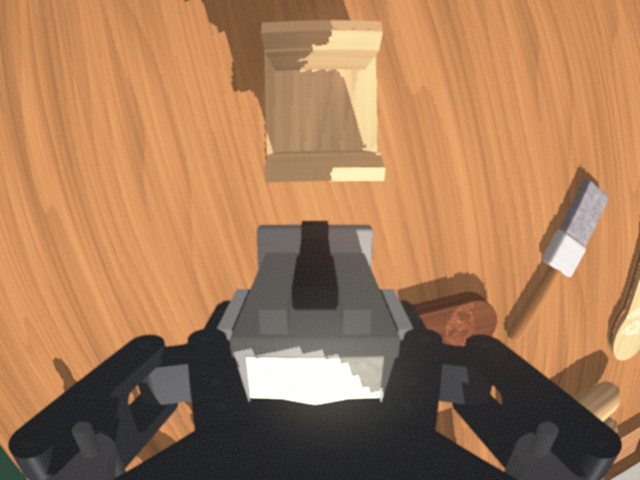

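View pics/c11.png

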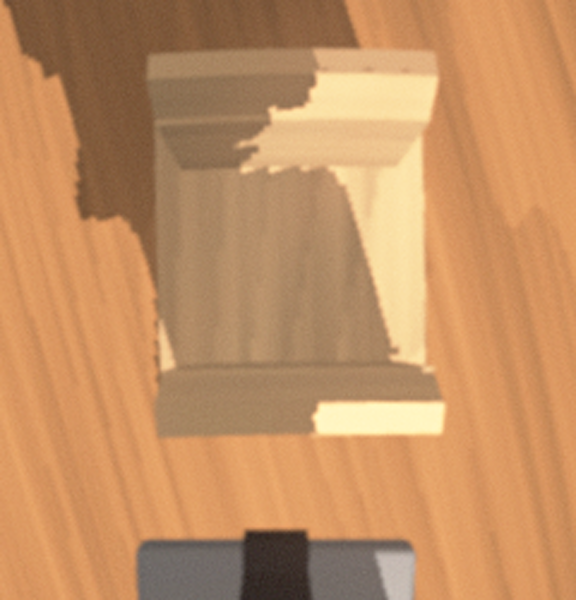

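```bash
python3 - <<'E'
from h import *
d=np.load('pics/wr11.npz');T,K=d['T'].copy(),d['K']
T[:3,3]+=np.array([442.7,-302.5,202.5])-[442.4,-301.9,202.4] if 0 else 0
c=lambda u,v:(u/2.4+200,v/2.4)
def seg(n,a,b,z):
    A=atz(T,K,c(*a),z);B=atz(T,K,c(*b),z);e=B-A
    print(n,A.round(1),B.round(1),'mid',((A+B)/2).round(1),round(np.linalg.norm(e),1),'ang',round(np.degrees(np.arctan2(e[1],e[0])),1))
seg('far out',(148,55),(437,50),100)
seg('far in',(150,77),(436,76),100)
seg('near out',(157,436),(443,433),100)
seg('near in',(160,402),(443,401),100)
seg('foot L',(159,330),(155,160),10)
seg('foot R',(427,330),(424,160),10)
seg('floor far',(185,168),(400,164),10)
seg('floor near',(180,363),(425,363),10)
print(T[:3,3])
E
```

```text
far out [ 446.6 -147.1  100. ] [ 524.  -165.6  100. ] mid [ 485.3 -156.4  100. ] 79.6 ang -13.5
far in [ 445.5 -153.7  100. ] [ 521.5 -173.2  100. ] mid [ 483.5 -163.5  100. ] 78.4 ang -14.4
near out [ 420.7 -252.2  100. ] [ 497.6 -271.7  100. ] mid [ 459.2 -262.   100. ] 79.3 ang -14.2
near in [ 424.2 -243.4  100. ] [ 499.7 -263.   100. ] mid [ 461.9 -253.2  100. ] 78.0 ang -14.6
foot L [ 418.1 -220.    10. ] [ 433.7 -156.7   10. ] mid [ 425.9 -188.3   10. ] 65.2 ang 76.2
foot R [ 514.8 -245.6   10. ] [ 530.5 -182.2   10. ] mid [ 522.7 -213.9   10. ] 65.3 ang 76.2
floor far [ 443.7 -163.    10. ] [ 521.2 -181.7   10. ] mid [ 482.4 -172.4   10. ] 79.8 ang -13.6
floor near [ 422.4 -234.2   10. ] [ 511.1 -257.5   10. ] mid [ 466.7 -245.9   10. ] 91.7 ang -14.7
[ 459.88765772 -235.43135436  344.87948229]
```

```bash
python3 -m inch '[{"x":0,"y":1,"z":-20,"ax":-0.7,"ay":0,"az":0,"fingers":0},{"x":10,"y":3,"z":-55,"ax":-0.7,"ay":0,"az":0,"fingers":0},{"x":25,"y":3,"z":-85,"ax":-0.7,"ay":0,"az":0,"fingers":0},{"x":35,"y":3,"z":-97,"ax":-0.7,"ay":0,"az":0,"fingers":0},{"x":45,"y":3,"z":-97,"ax":-0.7,"ay":0,"az":0,"fingers":0},{"x":45,"y":3,"z":-97,"ax":-0.7,"ay":0,"az":0,"fingers":0}]'
python3 - <<'E'
from h import *
p=wsnap('wr12');q=snapshot('top');save(q,'top12');q=snapshot('side');save(q,'side12')
t=cv2.imread('pics/side12.png');a=cv2.resize(t[160:260,330:420],None,fx=4,fy=4,interpolation=cv2.INTER_CUBIC)
t=cv2.imread('pics/top12.png');b=cv2.resize(t[240:340,340:440],None,fx=4,fy=4,interpolation=cv2.INTER_CUBIC)
cv2.imwrite('pics/c12.png',np.hstack([a,b]))
E
```

```text
time: 15.98
ee_pos: [469.9, -210.5, 157.0]
ee_rot: [-0.558, -0.434, 0.559, -0.433]
force: [-0.1, -0.1, -2.7]
opening: 49.3
```

View pics/wr12.png

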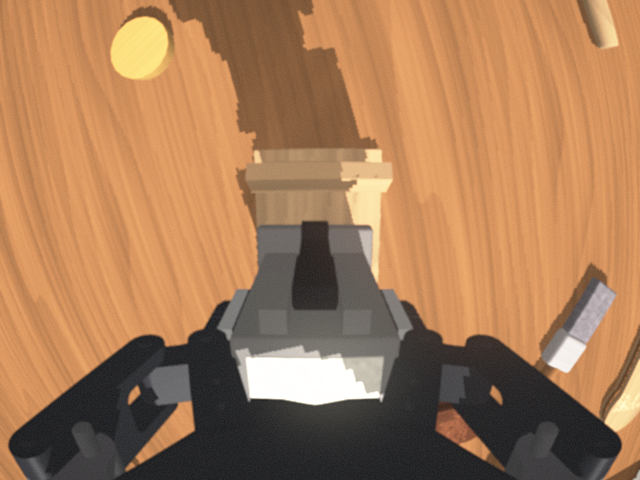

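View pics/c12.png

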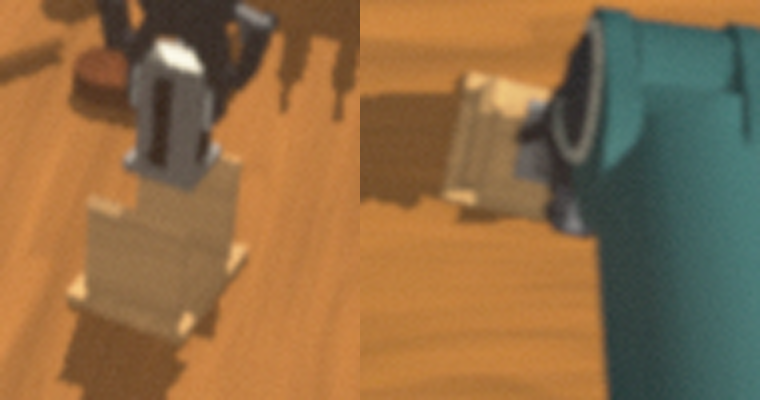

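```bash
python3 - <<'E'
from h import *
t=cv2.imread('pics/wr12.png');cv2.imwrite('pics/d12.png',cv2.resize(t[140:240,235:405],None,fx=4.5,fy=4.5,interpolation=cv2.INTER_CUBIC))
d=np.load('pics/wr12.npz');T,K=d['T'],d['K']
yaw=np.radians(-14.3);tt=np.array([np.cos(yaw),np.sin(yaw),0]);n=np.array([-np.sin(yaw),np.cos(yaw),0])
def f(uv,z):
    P=atz(T,K,uv,z);return P.round(1),round(P@tt,1),round(P@n,1)
for nm,uv,z in[('fl L',(257.5,227),125),('fl R',(372.5,227),125),('ck outL',(248,165),100),('ck outR',(391,163.5),100),('ck inL',(247,190),100),('ck inR',(390,190),100),('footL',(254,150),10),('footR',(383,150),10)]:print(nm,f(uv,z))
tc=np.array([470.9,-209.5,0]);print(tc@tt,tc@n)
E
```

```text
fl L (array([ 449.1, -176.5,  125. ]), np.float64(478.8), np.float64(-60.1))
fl R (array([ 503.3, -190.3,  125. ]), np.float64(534.7), np.float64(-60.1))
ck outL (array([ 448.2, -146.7,  100. ]), np.float64(470.5), np.float64(-31.4))
ck outR (array([ 523.3, -164.9,  100. ]), np.float64(547.8), np.float64(-30.6))
ck inL (array([ 443.9, -159.7,  100. ]), np.float64(469.6), np.float64(-45.1))
ck inR (array([ 519.5, -179. ,  100. ]), np.float64(547.7), np.float64(-45.1))
footL (array([ 438.5, -137.9,   10. ]), np.float64(459.0), np.float64(-25.3))
footR (array([ 535.8, -162.7,   10. ]), np.float64(559.4), np.float64(-25.3))
508.05580108490943 -86.69696063859952
```

View pics/d12.png

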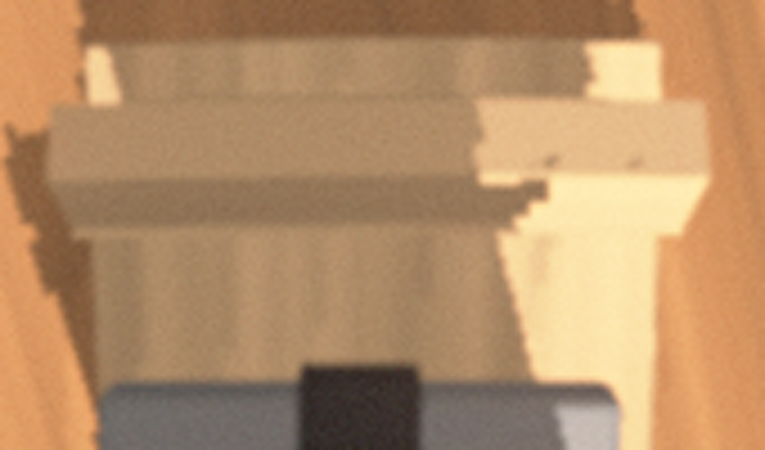

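```bash
python3 -m inch '[{"x":10,"y":2,"z":-1,"ax":0,"ay":0,"az":0,"fingers":0},{"x":30,"y":2,"z":-1,"ax":0,"ay":0,"az":0,"fingers":0},{"x":45,"y":2,"z":-1,"ax":0,"ay":0,"az":0,"fingers":0},{"x":60,"y":2,"z":-1,"ax":0,"ay":0,"az":0,"fingers":0},{"x":60,"y":2,"z":-1,"ax":0,"ay":0,"az":0,"fingers":0}]'
python3 -m inch '[{"x":12,"y":0,"z":0,"ax":0,"ay":0,"az":0,"fingers":0},{"x":25,"y":0,"z":0,"ax":0,"ay":0,"az":0,"fingers":0},{"x":36,"y":0,"z":0,"ax":0,"ay":0,"az":0,"fingers":0},{"x":41,"y":0,"z":0,"ax":0,"ay":0,"az":0,"fingers":0},{"x":41,"y":0,"z":0,"ax":0,"ay":0,"az":0,"fingers":0}]'
python3 - <<'E'
from h import *
p=wsnap('wr13');print(observe()['force'])
E
```

```text
time: 16.75
ee_pos: [472.0, -208.9, 96.4]
ee_rot: [-0.558, -0.434, 0.559, -0.433]
force: [-0.7, 0.2, -1.7]
opening: 49.7
time: 17.38
ee_pos: [472.7, -209.0, 56.3]
ee_rot: [-0.558, -0.434, 0.559, -0.433]
force: [0.1, -0.2, -2.0]
opening: 49.5
[-0.1020987   0.52722306 -2.41659486]
```

View pics/wr13.png

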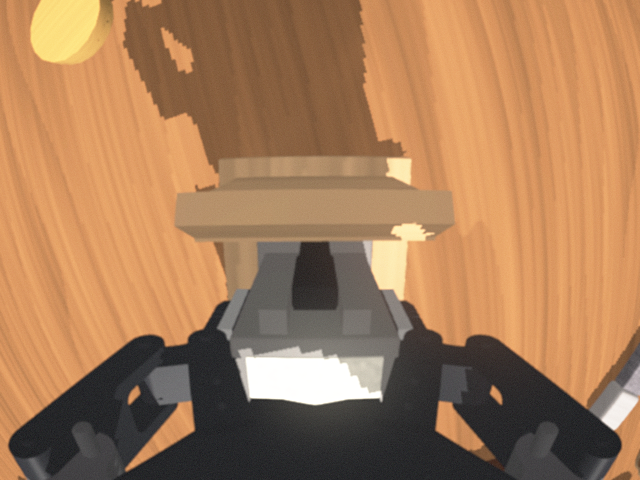

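```bash
python3 -m inch '[{"x":2,"y":0,"z":0,"ax":0,"ay":0,"az":0,"fingers":0},{"x":3,"y":0,"z":0,"ax":0,"ay":0,"az":0,"fingers":0},{"x":3,"y":0,"z":0,"ax":0,"ay":0,"az":0,"fingers":0}]'
python3 -m inch '[{"x":0.7,"y":0,"z":0,"ax":0,"ay":0,"az":0,"fingers":0},{"x":0.7,"y":0,"z":0,"ax":0,"ay":0,"az":0,"fingers":0}]'
```

```text
time: 17.8
ee_pos: [472.9, -209.3, 53.9]
ee_rot: [-0.559, -0.433, 0.559, -0.434]
force: [0.0, -0.3, -2.8]
opening: 49.6
time: 18.05
ee_pos: [472.9, -209.3, 53.8]
ee_rot: [-0.558, -0.433, 0.559, -0.434]
force: [-2.6, 0.8, 5.6]
opening: 49.6
```

```bash
python3 -m inch '[{"x":0,"y":0,"z":0,"ax":0,"ay":0,"az":0,"fingers":0.75},{"x":0,"y":0,"z":0,"ax":0,"ay":0,"az":0,"fingers":1},{"x":0,"y":0,"z":0,"ax":0,"ay":0,"az":0,"fingers":1},{"x":0,"y":0,"z":0,"ax":0,"ay":0,"az":0,"fingers":1},{"x":-15,"y":0,"z":0,"ax":0,"ay":0,"az":0,"fingers":1},{"x":-50,"y":0,"z":0,"ax":0,"ay":0,"az":0,"fingers":1},{"x":-95,"y":0,"z":0,"ax":0,"ay":0,"az":0,"fingers":1},{"x":-130,"y":0,"z":0,"ax":0,"ay":0,"az":0,"fingers":1},{"x":-148,"y":0,"z":0,"ax":0,"ay":0,"az":0,"fingers":1},{"x":-150,"y":0,"z":0,"ax":0,"ay":0,"az":0,"fingers":1}]'
python3 - <<'E'
from h import *
p=wsnap('wr14');print(observe()['force'])
for t in ['stand','cartridge','cartridge_top']:
    print(t,[(round(float(l['p']),2),np.round(ww(p,l['location']),1).tolist()) for l in landmark_of(p,t)[:2]])
E
```

```text
time: 19.3
ee_pos: [473.2, -209.5, 204.2]
ee_rot: [0.559, 0.433, -0.558, 0.434]
force: [-0.1, 1.1, -0.7]
opening: 85.3
[-1.12900159  0.84575193 -0.84645827]
stand []
cartridge [(0.75, [475.2, -207.7, 9.0])]
cartridge_top [(0.73, [467.7, -209.9, 109.4])]
```

View pics/wr14.png

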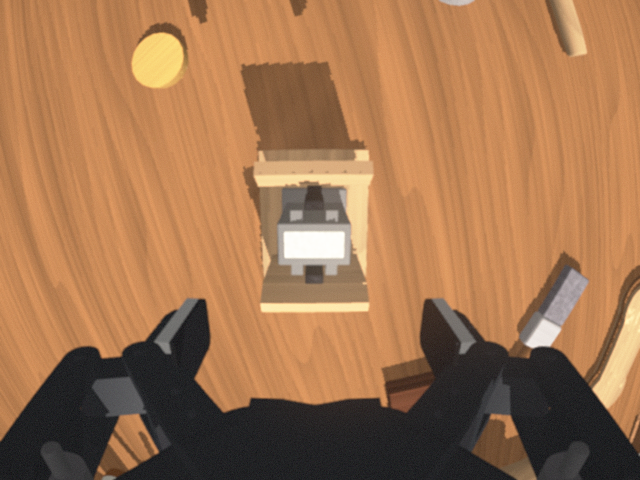

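```bash
python3 -m inch '[{"x":0,"y":0,"z":-30,"ax":-1,"ay":0,"az":0,"fingers":1},{"x":0,"y":-1,"z":-80,"ax":-4,"ay":0,"az":0,"fingers":1},{"x":0,"y":-2,"z":-135,"ax":-7,"ay":0,"az":0,"fingers":1},{"x":0,"y":-2,"z":-190,"ax":-10,"ay":0,"az":0,"fingers":1},{"x":0,"y":-3,"z":-245,"ax":-13,"ay":0,"az":0,"fingers":1},{"x":0,"y":-3,"z":-300,"ax":-16,"ay":0,"az":0,"fingers":1},{"x":0,"y":-4,"z":-355,"ax":-19,"ay":0,"az":0,"fingers":1},{"x":0,"y":-5,"z":-410,"ax":-22,"ay":0,"az":0,"fingers":1},{"x":0,"y":-5,"z":-445,"ax":-22.4,"ay":0,"az":0,"fingers":1},{"x":0,"y":-5,"z":-455,"ax":-22.4,"ay":0,"az":0,"fingers":1}]'
python3 -m inch '[{"x":0,"y":0,"z":0,"ax":0,"ay":0,"az":0,"fingers":1}]'
python3 - <<'E'
from h import *
p=wsnap('wr15')
for t in ['shutter_grip']:
    print(t,[(round(float(l['p']),2),np.round(ww(p,l['location']),1).tolist()) for l in landmark_of(p,t)[:2]])
E
```

```text
time: 20.75
ee_pos: [579.8, 235.5, 201.4]
ee_rot: [0.462, 0.536, -0.463, 0.534]
force: [0.6, -0.2, -0.7]
opening: 85.3
time: 20.88
ee_pos: [580.4, 232.4, 201.8]
ee_rot: [0.463, 0.534, -0.464, 0.534]
force: [-0.6, -0.8, 0.2]
opening: 85.8
shutter_grip [(0.76, [582.1, 233.7, 105.8])]
```

View pics/wr15.png

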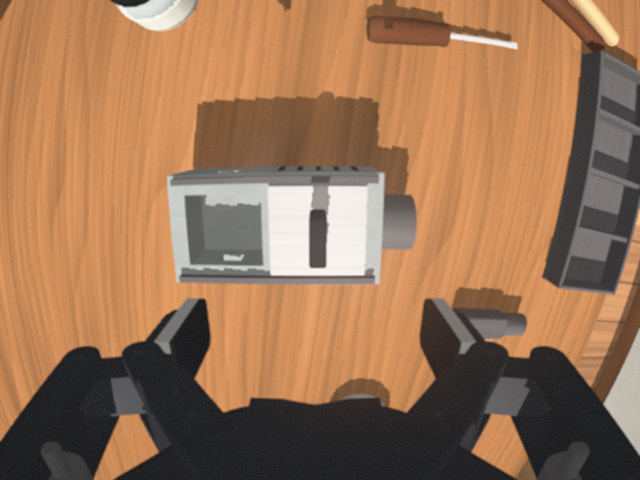

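```bash
python3 -m inch '[{"x":30,"y":0,"z":0,"ax":0,"ay":0,"az":0,"fingers":1},{"x":75,"y":0,"z":0,"ax":0,"ay":0,"az":0,"fingers":1},{"x":110,"y":0,"z":0,"ax":0,"ay":0,"az":0,"fingers":0.6},{"x":122,"y":0,"z":0,"ax":0,"ay":0,"az":0,"fingers":0.4},{"x":122,"y":0,"z":0,"ax":0,"ay":0,"az":0,"fingers":0},{"x":122,"y":0,"z":0,"ax":0,"ay":0,"az":0,"fingers":0},{"x":122,"y":0,"z":0,"ax":0,"ay":0,"az":0,"fingers":0},{"x":122,"y":0,"z":0,"ax":0,"ay":0,"az":0,"fingers":0}]' 40
python3 -m inch '[{"x":0,"y":-5,"z":0,"ax":0,"ay":0,"az":0,"fingers":0},{"x":0,"y":-15,"z":0,"ax":0,"ay":0,"az":0,"fingers":0},{"x":0,"y":-20,"z":0,"ax":0,"ay":0,"az":0,"fingers":0}]'
python3 - <<'E'
from h import *
p=wsnap('wr16')
E
```

```text
time: 21.98
ee_pos: [582.0, 233.0, 82.8]
ee_rot: [0.465, 0.533, -0.463, 0.534]
force: [-0.4, -1.4, 6.9]
opening: 11.2
time: 22.35
ee_pos: [562.3, 230.2, 82.8]
ee_rot: [0.465, 0.533, -0.463, 0.535]
force: [2.6, -1.5, 6.9]
opening: 11.1
```

View pics/wr16.png

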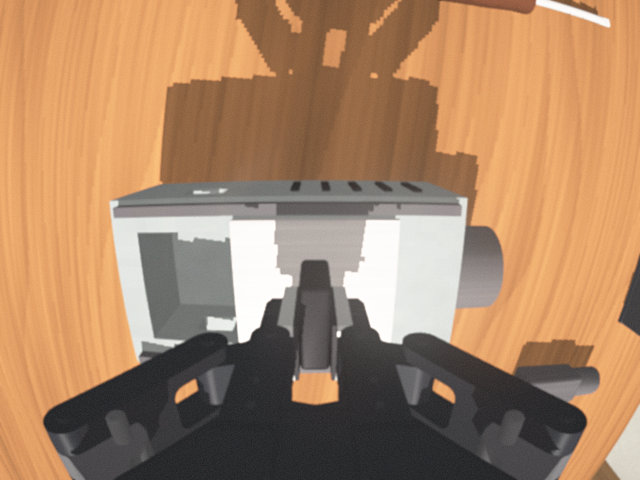

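```bash
python3 -m inch '[{"x":0,"y":-15,"z":0,"ax":0,"ay":0,"az":0,"fingers":0},{"x":0,"y":-35,"z":0,"ax":0,"ay":0,"az":0,"fingers":0},{"x":0,"y":-52,"z":0,"ax":0,"ay":0,"az":0,"fingers":0},{"x":0,"y":-60,"z":0,"ax":0,"ay":0,"az":0,"fingers":0},{"x":0,"y":-60,"z":0,"ax":0,"ay":0,"az":0,"fingers":0}]'
python3 -m inch '[{"x":0,"y":-2,"z":0,"ax":0,"ay":0,"az":0,"fingers":0},{"x":0,"y":-4,"z":0,"ax":0,"ay":0,"az":0,"fingers":0},{"x":0,"y":-4,"z":0,"ax":0,"ay":0,"az":0,"fingers":0}]'
```

```text
time: 23.02
ee_pos: [508.2, 222.5, 82.9]
ee_rot: [0.469, 0.531, -0.46, 0.536]
force: [16.3, 2.5, -7.2]
opening: 10.9
time: 23.4
ee_pos: [508.0, 222.5, 83.0]
ee_rot: [0.471, 0.53, -0.458, 0.536]
force: [27.9, 5.7, -15.9]
opening: 11.2
```

```bash
python3 - <<'E'
from h import *
p=wsnap('wr17')
E
```

```text
(no output)
```

View pics/wr17.png

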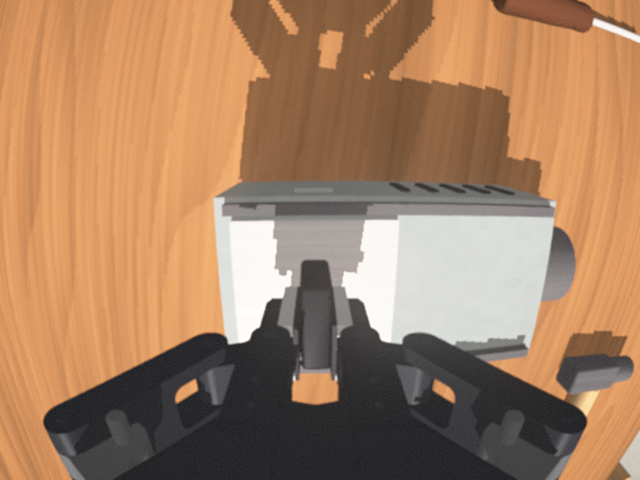

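```bash
python3 -m inch '[{"x":0,"y":3,"z":0,"ax":0,"ay":0,"az":0,"fingers":0},{"x":0,"y":6,"z":0,"ax":0,"ay":0,"az":0,"fingers":0},{"x":0,"y":6,"z":0,"ax":0,"ay":0,"az":0,"fingers":0}]'
python3 -m inch '[{"x":0,"y":0,"z":0,"ax":0,"ay":0,"az":0,"fingers":0.4},{"x":0,"y":0,"z":0,"ax":0,"ay":0,"az":0,"fingers":0.4},{"x":0,"y":2,"z":0,"ax":0,"ay":0,"az":0,"fingers":0.5},{"x":-15,"y":2,"z":0,"ax":0,"ay":0,"az":0,"fingers":0.5},{"x":-50,"y":2,"z":0,"ax":0,"ay":0,"az":0,"fingers":0.5},{"x":-95,"y":2,"z":0,"ax":0,"ay":0,"az":0,"fingers":0.5},{"x":-130,"y":2,"z":0,"ax":0,"ay":0,"az":0,"fingers":1},{"x":-140,"y":2,"z":0,"ax":0,"ay":0,"az":0,"fingers":1},{"x":-140,"y":2,"z":0,"ax":0,"ay":0,"az":0,"fingers":1}]'
python3 - <<'E'
from h import *
p=wsnap('wr18')
print([(round(float(l['p']),2),np.round(ww(p,l['location']),1).tolist()) for l in landmark_of(p,'shutter_grip')[:2]])
E
```

```text
time: 23.82
ee_pos: [508.3, 222.5, 82.9]
ee_rot: [0.467, 0.532, -0.461, 0.535]
force: [10.5, 0.2, 1.1]
opening: 10.9
time: 24.95
ee_pos: [505.7, 222.1, 221.5]
ee_rot: [0.464, 0.533, -0.464, 0.534]
force: [-0.9, -0.3, -0.7]
opening: 85.5
[(0.83, [508.1, 226.2, 102.9])]
```

View pics/wr18.png

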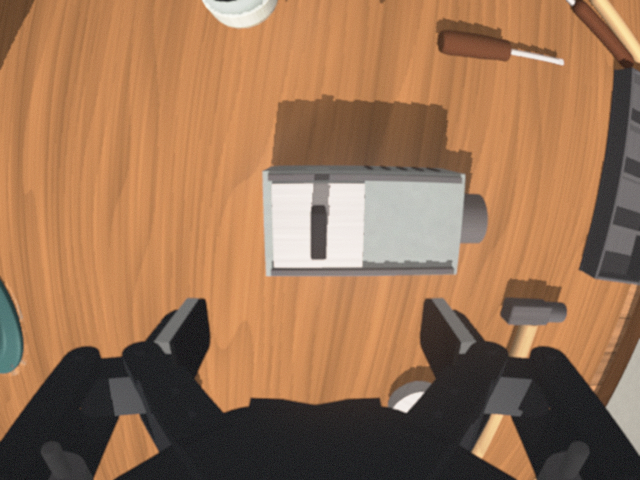

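```bash
python3 - <<'E'
from h import *
d=np.load('pics/wr18.npz');T,K=d['T'],d['K']
t=cv2.imread('pics/wr18.png');cv2.imwrite('pics/d18.png',cv2.resize(t[155:285,255:385],None,fx=4.5,fy=4.5,interpolation=cv2.INTER_CUBIC))
q=snapshot('top');save(q,'top18');q=snapshot('side');save(q,'side18');print(T[:3,3])
for c in [(311.5,206),(326.5,206),(326,259),(311.5,259)]:print(atz(T,K,c,104))
ex=np.array([np.cos(.1414),np.sin(.1414),0])
for nm,c,z in [('plateL',(272,225),70),('plateR',(364,225),70),('exL',(264,225),65),('exR',(464,225),65)]:print(nm,atz(T,K,c,z)@ex-np.array([507,222.8,0])@ex)
E
```

```text
[495.8017222  290.33695102 363.90584813]
[499.69431616 244.77407955 104.        ]
[510.22372771 246.27809943 104.        ]
[515.71660167 207.18560126 104.        ]
[505.15325392 205.68689394 104.        ]
plateL -36.69837875387827
plateR 38.294952632932336
exL -44.00036607645228
exR 128.15271201760993
```

View pics/d18.png

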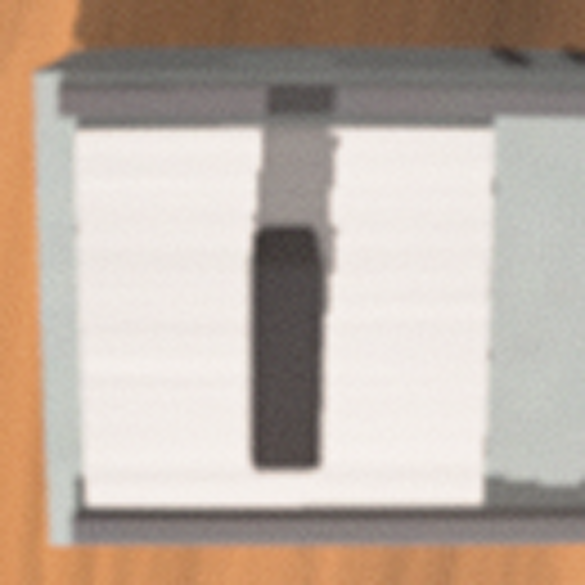

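View pics/side18.png

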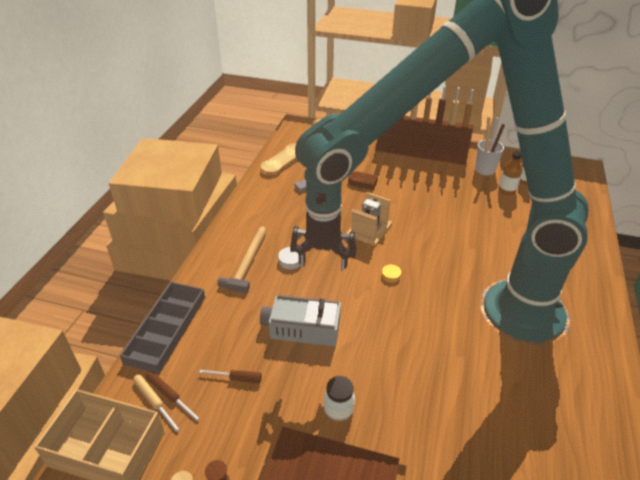

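View pics/top18.png

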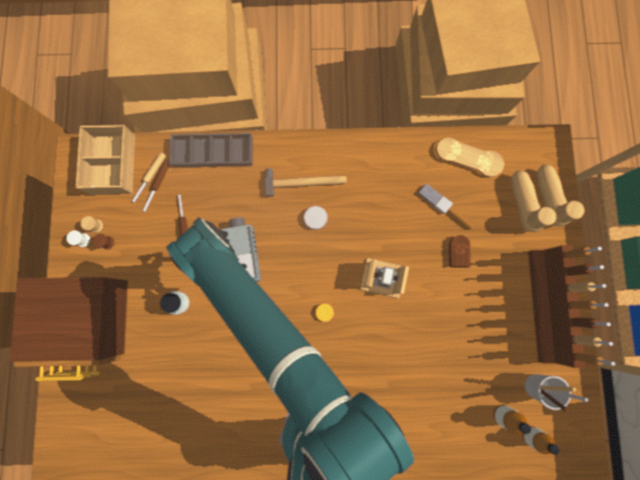

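```bash
python3 - <<'E'
from h import *
print(close_job())
E
```

```text
the job is handed in; nothing more can be done
None
```

The job is done and handed in at about 25 s of the 61 s allowed. The steps went in the order you asked.

**What I did**
- I pinched the tabs (opening about 45 mm, so fully in), lifted the cartridge straight out and stood it on the bare bench.
- I let go, took it again by its two ends (opening about 49.5 mm) and lowered it into the stand. No cheek contact showed in the force readings. I released it on the foot with about 6 N of light contact.
- I then slid the shutter until it stopped hard, at about 28 N. It covers the bay.

**Last checks**
- **Cartridge:** the pictures show it upright and centred between the cheeks, with its tabs free and facing them.
- **Shutter:** I measured the plate from 37 mm on the -x side of the bay centre to 38 mm on the +x side; the bay reaches 31 mm each way.
- **Other items:** in the overview pictures nothing else looks moved, and the gripper is open and clear of everything.

**Where things disagreed**
- **Shutter travel:** it moved only about 75 mm, not 85 mm. I measured the grip about 75 mm from the bay centre at the start, so the shutter was probably parked about 10 mm in. The hard stop and the centred plate agree with it being fully shut.
- **Stand position:** the views of the stand differed by up to 4 mm along its length, so I used the closest view.

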